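# Line up the slotted gear and push the tuning bar home

### The arm

A 6-joint arm with a two-finger parallel gripper is mounted at the origin on the work surface. World frame = base frame: x ahead of the robot, y to its left, z up, the work surface at z = 0. Lengths are in m, angles in rad, forces in N, time in s.
With the tool pointing down it reaches from about 0.3 to 0.875 m from the base axis. Payload 6.4 kg.
Tool frame: the origin (TCP) lies midway between the tips of the shut fingers; the grasp point (between the pads) lies 19 mm behind it; y points along the fingers, x is the direction in which the jaws open and shut, and the axes are right-handed (so a half turn about y gives the same grasp; the last joint's range is limited). The gripper opens to 85 mm and grips with 20 to 120 N. Pads are 22 mm wide; open, the fingers measure 114 mm over their backs; the gripper's body (76 mm by 85 mm) begins 54 mm behind the grasp point. The pads swing forward as they close: fully open they stand 13 mm farther back than shut.
Start: joints at [1.057, 0.181, 1.607, -0, 1.354, -0.206], TCP at [0.174, 0.548, 0.231] pointing down, gripper open.
Joint ranges: [-2.99, 2.99], [-0.89, 2.07], [0.3, 2.58], [-1.14, 4.28], [0, 2.63], [-3.12, 3.12]. Speed limits (rad/s): [2.57, 2.57, 3.01, 3.14, 3.14, 3.14].

### API

Orientations are given as a unit quaternion [w, x, y, z].
In Python, from bench import ctrl gives the robot as it stands.
- The arm moves only by the tool step_arm, never from a script. Its argument "commands" is a list of rows, each a list of 7 numbers: the turn, a rotation vector about the tool's x, y, z in units of 6 degrees (1.0 is 6 degrees), then the shift along the tool's x, y, z in units of 30 mm (1.0 is 30 mm), then the opening, from 0 (shut) to 1 (fully open). A call has 1 to 10 rows; each row shifts and turns the commanded pose from where the row before left it, along the tool's axes as they then stand; what a row does not reach is not made up. A row lasts 1/10 s, in which the tool goes at most 50 mm and 8.59 degrees, less where a joint would pass 70% of its speed; a pose out of reach is approached as far as the arm can. A call with a number of a shift or a turn outside -1 to 1 is refused whole. A call with a gripper value outside its range is refused whole. The fingers move at their own pace and stop on an object; the grip force is fixed at half the most. Time passes only in rows, so rows that do not move let the fingers close. It gives the time, the measured TCP pose, the force and the opening at its end, in the units of the state.
- ctrl.get_obs(): the state, without advancing time (a new reading comes with each control period).
- ctrl.camera(name): name is "scene" or "side" or "wrist"; returns (picture, depth): 384x512x3 uint8, blue, green, red; 384x512 float32, m along the optical axis (not along the pixel's ray), 0 where there is no reading.
- ctrl.get_calibration(name): a dict with "intrinsics" (3x3 intrinsics, pixels), "D" ([k1, k2, p1, p2, k3] as OpenCV has them; the pictures are not rectified), "R" (3x3) and "t" (3): a world point X has camera coordinates R X + t. Camera axes: x right, y down, z forward; pixel columns grow to the right and rows downward; lengths in m; the calibration is good to about 2 mm. A picture is of the moment at which its call begins: read the wrist's pose just before it. get_calibration takes no time and is no camera call; for the wrist camera it gives the pose at the moment of the call.
- ctrl.hand_in(): hands the job in, once; it reports no verdict.
Trained networks look in the newest picture that a camera, given by its name, has taken for a name from the list of things; names that differ only in an ending like _2 or _b are one class to them, and where a whole thing is asked for, a point or a joint stands for the part that bears it (a point fixed in the world has none). Each returns a list of dicts, best first, with "p" (0 to 1); they miss things now and then, are a little off and sometimes report something else, mostly with a low value. They report only what shows in the picture. A call takes as long as a camera call. They do not tell look-alikes from the thing itself.
- ctrl.boxes_of(thing, camera): "point" ([x, y, z] in m, in the coordinates of the camera as it stood for that picture, good to about 4 mm: the middle of the surface that is visible of it).
- ctrl.silhouettes(thing, camera): "pixels" (384x512 bool, what is visible of it).
The state is a dict: "time_s": time; "q": joint angles; "dq": joint speeds; "joint_efforts": joint torques, N m; "eef_pos": TCP position; "eef_rot": TCP orientation; "wrist_force": force on the tool from outside, world axes, zero at the start; "torque": the same for the moment, N m; "opening": opening from 0.0 (shut) to 1.0 (fully open).
Only numpy, scipy, OpenCV 4.12 (cv2) and the standard library are available. Lean on these libraries where they do the work, as an engineer would, in place of code of your own. Each camera call takes 0.05 s, during which the arm holds its last target.

### The job

On the wooden latch toy, turn the yellow slotted disc by its knobs until its slot lines up with the aluminium bar's track, then push the bar by its red end straight through the slot until its round nose rests against the dark stop block. Do it all by pushing with the fingertips: the bar stays lying in its track and is never lifted. Leave the other toys where they stand, and finish clear of everything.

Things in the scene. Friction and masses are not known exactly. Their poses are not given: they have to be found in the camera images.
- board: Fixed wooden track board, 345 x 116 x 12 mm, from x = -245 to 100 mm. Origin: on its underside, below the disc's axis; +x: the way the bar is pushed; z up. Track along x at y = 0: two dark rails, 8 mm wide, inner faces at y = +-11 mm, tops at z = 22 mm, x = -240 to -53 and 53 to 86 mm. The disc sits between them. Track open above and at the near end.
- stop_face (a point): Centre of the face of the dark stop block that closes the far end of the track (board x = 85 mm, z = 24 mm); the block is 60 mm wide, its top at z = 38 mm.
- disc_slot (a point): Centre of the yellow gear disc's top face (board x = y = 0, z = 32.5 mm); turns with it, x axis along the slot. Disc 90 mm across (94 over the teeth); slot 24 mm wide right across, mouths flared to 38 mm, floor level with the track. Either slot end may face the bar. More than about 0.25 rad off, the disc blocks the bar; closer, the bar's nose centres it.
- disc (a joint): Angle of the disc about the vertical, rad, counter-clockwise from above positive; 0, pi and any multiple of pi line the slot up with the track. Starts 0.65 rad or more from these. Turns both ways through more than a full turn with light friction (about 0.04 N m, 1.3 N at a knob), no spring, and stays where it is left.
- knob_a (a point): Centre of the top end of one of the disc's two dark upright round knobs, 14 mm in diameter, standing 30 mm above the disc's top face, 31 mm from the axis, at right angles to the slot (on the +y side of disc_slot).
- knob_b (a point): The same for the other knob, on the opposite side of the axis (-y side of disc_slot).
- bar: Loose aluminium tuning bar, 140 mm long, 18 mm wide, 24 mm high, about 0.18 kg, lying in the track. Origin: middle of its underside; +x points to its round nose (radius 9 mm, at x = +70 mm). The last 20 mm at the tail, x = -70 to -50 mm, is a red end block, 33 mm high, to be pushed from behind. Pushed home, the nose touches stop_face, the tail is at board x = -55 mm.
- bar_nose (a point): Tip of the bar's round nose, half-way up the bar (12 mm above its underside).
- bar_tail (a point): Middle of the rear face of the red end block, 24 mm above the bar's underside (36 mm above the work surface); the rails reach 22 mm above the work surface.
- egg: Bystander: walnut ridged egg on a flat foot, 45 mm diameter and 53 mm tall, loose. Origin at its foot.
- teether: Bystander: wooden ring, 64 mm across, 14 mm high, lying loose. Origin at its underside.
- cube: Bystander: clear acrylic cube (looks pale and milky), 45 mm, loose. Origin at its underside.
- spinner: Bystander: red three-lobed suction spinner, 66 mm across, 40 mm tall, loose, beyond the stop block. Origin at its underside.
- cup: Bystander: blue cup, 60 mm across, 45 mm tall, loose. Origin at its underside.
- shaker: Bystander: green cylinder shaker, 38 mm across, 52 mm tall, loose. Origin at its underside.
Things that resemble listed ones, but are neither listed nor needed, are in the scene too. What is shaped like the bar but purple is not meant.

How it is judged:
By the outcome, as a careful person would: the job done as asked, in the order asked, and still so for the second after the job is handed in, with the robot touching nothing.
It also fails if it takes over 53 s, if anything falls off the work surface, if the arm or the gripper's body presses on something with over 40 N, if the wrist force passes 120 N, or if a joint passes its speed limit or range.

## Working session

There is one attempt and no reset: what is moved stays moved. The work goes in short steps, Python scripts to look and compute and a tool call to move; the robot and the scene stay as the last step left them, time stands still between calls to the robot, and variables do not carry over. Pictures are saved under pics/ and viewed, and the job is handed in when it is done.

Besides the shell and the picture viewer there is one more tool, called as a command line: name --pt "numbers of a row" for each row, then --argument value for the rest. step_arm: Moves the arm, as the interface text tells. Its arguments: {"type":"object","properties":{"commands":{"type":"array"}},"required":["commands"]}

```bash
ls; mkdir -p pics
cat > h.py <<'E'
import numpy as np, cv2
from bench import ctrl
def snap(n,f):
    im,d=ctrl.camera(n); im=np.array(im); cv2.imwrite('pics/'+f,im); np.save('pics/%s_d.npy'%n,d)
    c=ctrl.get_calibration(n); np.savez('pics/%s_c.npz'%n,**{k:np.array(c[k],float) for k in('intrinsics','D','R','t')})
    return im,d
def cal(n): return np.load('pics/%s_c.npz'%n)
def ray(n,u,v):
    c=cal(n); p=cv2.undistortPoints(np.array([[[u,v]]],float),c['intrinsics'],c['D']).ravel()
    R,t=c['R'],c['t'].ravel(); return -R.T@t, R.T@np.array([p[0],p[1],1])
def atz(n,u,v,z):
    o,d=ray(n,u,v); return o+d*(z-o[2])/d[2]
def cam2w(n,p):
    c=cal(n); return c['R'].T@(np.array(p)-c['t'].ravel())
def proj(n,X):
    c=cal(n); r,_=cv2.Rodrigues(c['R']); return cv2.projectPoints(np.array(X,float).reshape(-1,1,3),r,c['t'],c['intrinsics'],c['D'])[0].reshape(-1,2)
def cloud(n):
    d=np.load('pics/%s_d.npy'%n);c=cal(n);h,w=d.shape
    u,v=np.meshgrid(np.arange(w),np.arange(h)); p=cv2.undistortPoints(np.stack([u,v],-1).reshape(-1,1,2).astype(float),c['intrinsics'],c['D']).reshape(h,w,2)
    P=np.concatenate([p,np.ones((h,w,1))],-1)*d[...,None]; W=(P-c['t'].ravel())@c['R']; W[d<=0]=np.nan; return W
E
python3 - <<'E'
from h import *
for n in('scene','side','wrist'):
    snap(n,n+'0.png')
    for t in('disc','knob_a','bar','bar_nose','bar_tail','disc_slot','stop_face','egg','teether','cube','spinner','cup','shaker') if n!='wrist' else('disc','knob_a','bar'):
        for r in ctrl.boxes_of(t,n)[:3]:
            w=cam2w(n,r['point']); print(n,t,round(r['p'],2),w.round(3),proj(n,w).round(0))
print(ctrl.get_obs())
E
```

```text
pics
scene disc 0.96 [0.558 0.106 0.033] [[321. 198.]]
scene knob_a 0.97 [0.557 0.106 0.033] [[321. 197.]]
scene bar 0.86 [ 0.586 -0.273  0.024] [[126. 229.]]
scene bar 0.83 [ 0.362 -0.127  0.021] [[200. 132.]]
scene bar 0.72 [ 0.557 -0.038  0.037] [[248. 203.]]
scene bar_nose 0.71 [ 0.586 -0.272  0.018] [[127. 230.]]
scene bar_nose 0.69 [ 0.363 -0.126  0.024] [[200. 131.]]
scene bar_tail 0.91 [ 0.363 -0.126  0.027] [[200. 130.]]
scene bar_tail 0.86 [ 0.582 -0.277  0.02 ] [[125. 228.]]
scene bar_tail 0.68 [ 0.559 -0.045  0.035] [[245. 204.]]
scene disc_slot 0.85 [0.557 0.104 0.037] [[321. 197.]]
scene stop_face 0.76 [0.571 0.045 0.013] [[291. 211.]]
scene egg 0.68 [0.534 0.26  0.041] [[396. 179.]]
scene egg 0.58 [ 0.685 -0.033  0.041] [[257. 263.]]
scene teether 0.65 [0.678 0.115 0.009] [[335. 259.]]
scene cube 0.73 [0.661 0.205 0.044] [[385. 239.]]
scene spinner 0.8 [0.537 0.257 0.037] [[395. 182.]]
scene spinner 0.5 [0.557 0.106 0.03 ] [[321. 198.]]
scene cup 0.65 [0.418 0.175 0.028] [[342. 141.]]
scene cup 0.43 [0.555 0.109 0.035] [[323. 196.]]
scene shaker 0.78 [0.43  0.003 0.048
[... 1020 characters left out ...]
 shaker 0.76 [ 0.414 -0.015  0.04 ] [[199. 240.]]
{'time_s': 1.6, 'q': array([ 1.05666300e+00,  1.80777564e-01,  1.60696559e+00, -9.39791052e-06,
        1.35379436e+00, -2.06287089e-01]), 'dq': array([-0.0006558 , -0.00029955, -0.00148868,  0.00033018, -0.00024494,
        0.00134208]), 'joint_efforts': array([-3.65928108e-04, -4.44824946e+01, -3.51684630e+01, -3.29200966e-04,
        5.69790645e-04,  2.42155215e-05]), 'eef_pos': array([0.17422524, 0.54800545, 0.23131774]), 'eef_rot': array([ 0.57075129, -0.57074111, -0.41745026,  0.41741206]), 'wrist_force': array([0.29455485, 0.66674303, 0.054522  ]), 'torque': array([-0.03148946, -0.02686625, -0.00290766]), 'opening': 1.0015353616070792}
```

Run:
```python
from h import *
a=cv2.imread('pics/scene0.png'); b=cv2.imread('pics/side0.png')
cv2.imwrite('pics/s1.png',cv2.resize(a[110:280,100:430],(792,408),interpolation=3))
cv2.imwrite('pics/s2.png',cv2.resize(b[110:340,140:420],(700,575),interpolation=3))
```

```text
(no output)
```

View pics/scene0.png

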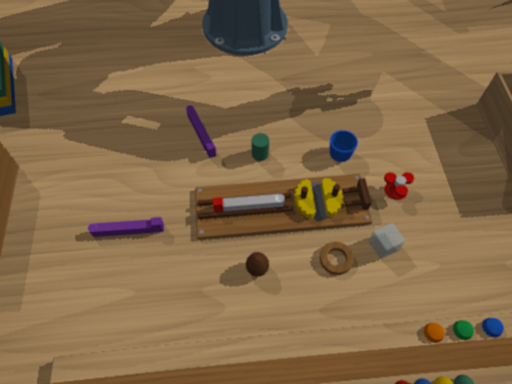

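```bash
sleep 0.1
```

```text
(no output)
```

View pics/s1.png

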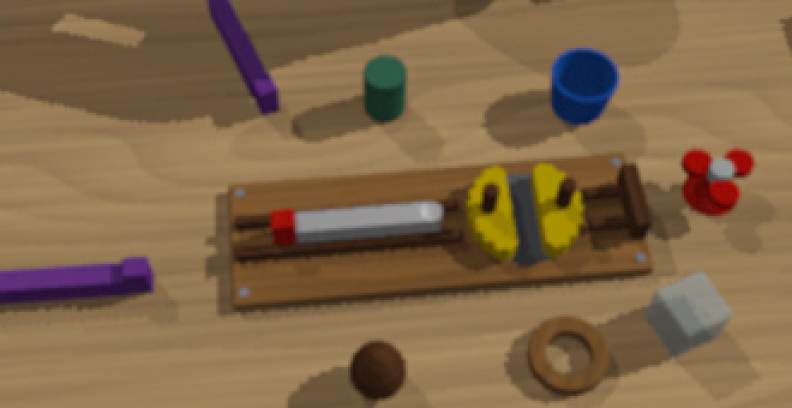

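View pics/s2.png

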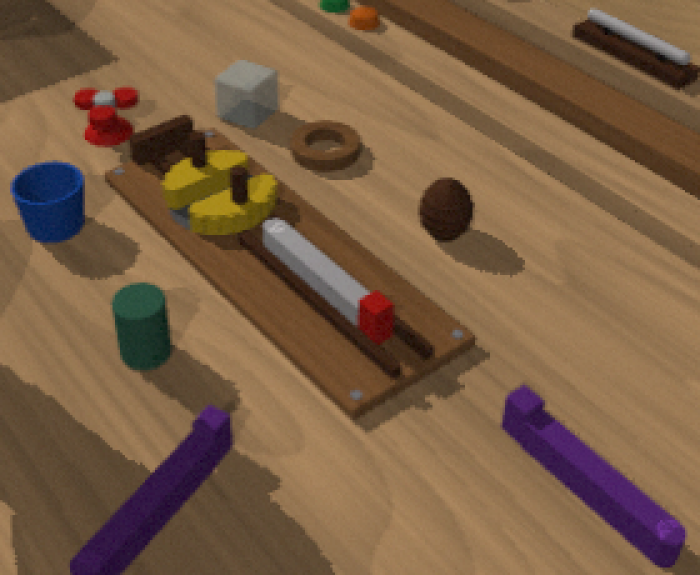

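Run:
```python
from h import *
for n in('scene','side'):
    im=cv2.imread(f'pics/{n}0.png'); W=cloud(n); hsv=cv2.cvtColor(im,cv2.COLOR_BGR2HSV)
    H,S,V=[hsv[...,i].astype(int) for i in range(3)]
    y0=(abs(W[...,0]-.55)<.09)&(abs(W[...,1]-.03)<.2)
    yel=(H>22)&(H<35)&(S>180)&(V>90)&y0
    red=((H<6)|(H>174))&(S>180)&(V>80)&(abs(W[...,0]-.55)<.06)&(abs(W[...,1]+.08)<.06)
    sil=(S<60)&(V>100)&(abs(W[...,0]-.55)<.06)&(W[...,1]<.06)&(W[...,1]>-.13)
    tab=(abs(W[...,0]-.6)<.2)
    print(n,'table z',np.nanmedian(W[200:230,380:480,2]) )
    for nm,m in(('yel',yel),('red',red),('sil',sil)):
        P=W[m]; P=P[~np.isnan(P).any(1)]
        print(nm,len(P),'mean',P.mean(0).round(4),'med',np.median(P,0).round(4))
        top=P[P[:,2]>np.percentile(P[:,2],50)]
        v,u=np.nonzero(m)
        print('  pix bbox',u.min(),u.max(),v.min(),v.max(),' 5-95',np.percentile(P,5,0).round(3),np.percentile(P,95,0).round(3))
        if nm!='red':
            if nm=='yel': P=P[abs(P[:,2]-np.median(P[:,2]))<.004]; (c,r)=cv2.minEnclosingCircle(P[:,:2].astype(np.float32)); print('  circ',c,r)
            else:
                q=P[:,:2]-P[:,:2].mean(0); w,V2=np.linalg.eigh(q.T@q); print('  dir',V2[:,1])
    c=cal(n); print('cam',(-c['R'].T@c['t'].ravel()).round(3))
```

```text
scene table z -0.0003279022010137638
yel 993 mean [0.5553 0.1008 0.0316] med [0.558  0.1141 0.0323]
  pix bbox 294 343 178 217  5-95 [0.518 0.06  0.021] [0.587 0.14  0.035]
  circ (0.550502359867096, 0.1023310124874115) 0.04822275787591934
red 111 mean [ 0.5551 -0.0981  0.039 ] med [ 0.5579 -0.0979  0.0436]
  pix bbox 212 222 197 210  5-95 [ 0.545 -0.106  0.022] [ 0.561 -0.09   0.047]
sil 544 mean [ 0.5519 -0.0281  0.0357] med [ 0.5519 -0.0282  0.0359]
  pix bbox 203 283 194 231  5-95 [ 0.543 -0.081  0.033] [0.56  0.025 0.038]
  dir [-0.01166015  0.99993202]
cam [ 0.997 -0.069  0.802]
side table z 0.02089630168765931
yel 911 mean [0.5423 0.0943 0.0282] med [0.5394 0.0869 0.0312]
  pix bbox 205 249 170 203  5-95 [0.512 0.058 0.016] [0.579 0.135 0.033]
  circ (0.5479230284690857, 0.10170124471187592) 0.04787212982773781
red 218 mean [ 0.5472 -0.1012  0.0348] med [ 0.5462 -0.1034  0.0373]
  pix bbox 284 296 226 247  5-95 [ 0.541 -0.107  0.017] [ 0.557 -0.091  0.045]
sil 598 mean [ 0.5472 -0.029   0.0326] med [ 0.5453 -0.0295  0.035 ]
  pix bbox 245 322 197 267  5-95 [ 0.54  -0.079  0.023] [0.558 0.023 0.037]
  dir [0.04030533 0.99918741]
cam [ 0.196 -0.492  0.543]
```

Run:
```python
from h import *
a=cv2.imread('pics/scene0.png'); b=cv2.imread('pics/side0.png')
cv2.imwrite('pics/z1.png',cv2.resize(a[165:245,185:285],(800,640)[:2],interpolation=2)[:600])
cv2.imwrite('pics/z2.png',cv2.resize(a[165:240,280:380],(800,600),interpolation=2))
cv2.imwrite('pics/z3.png',cv2.resize(b[150:225,180:280],(800,600),interpolation=2))
cv2.imwrite('pics/z4.png',cv2.resize(b[205:280,240:340],(800,600),interpolation=2))
```

```text
(no output)
```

View pics/z1.png

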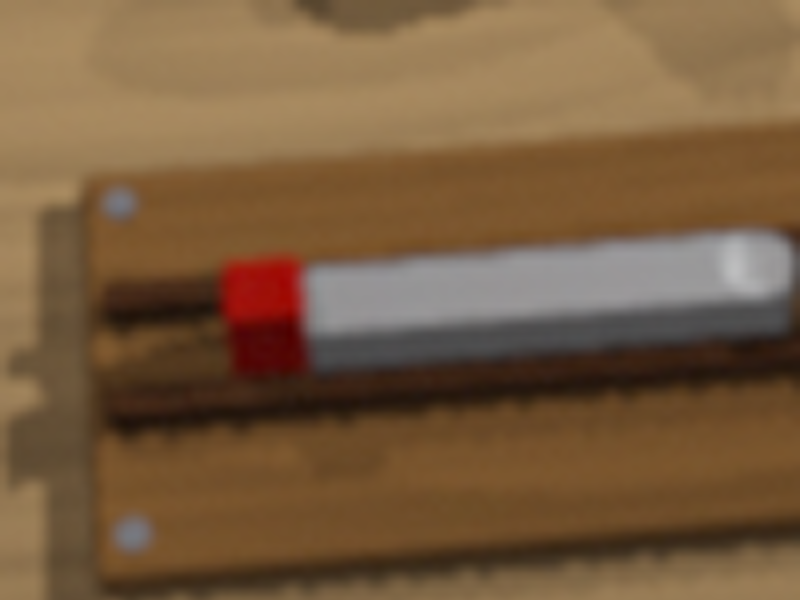

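View pics/z2.png

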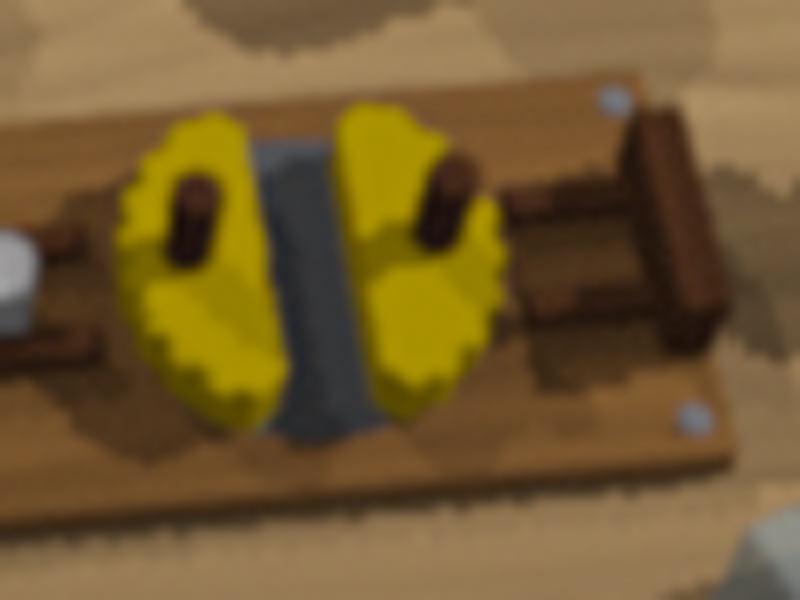

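View pics/z3.png

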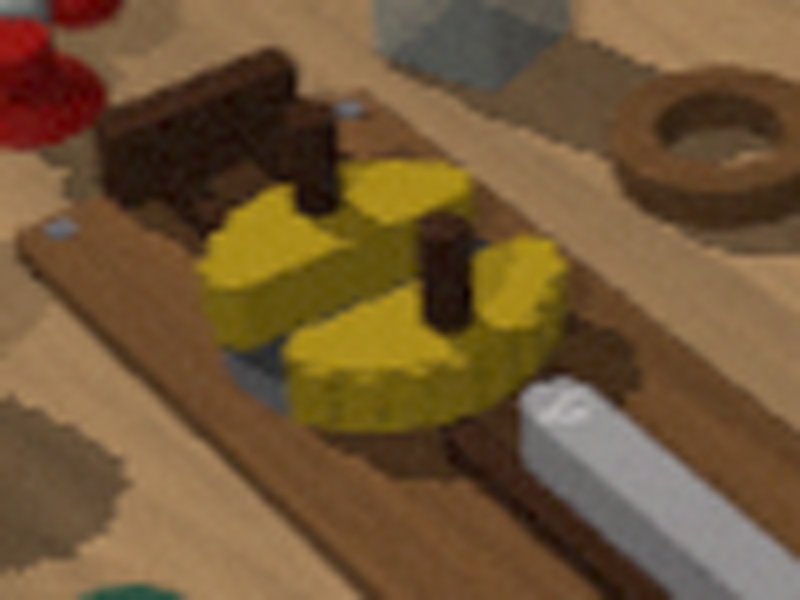

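View pics/z4.png

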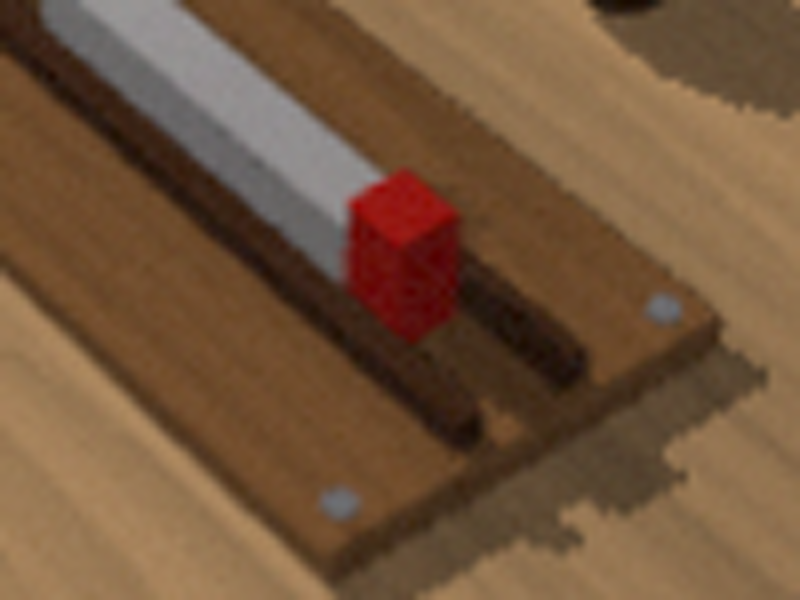

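```bash
cat >> h.py <<'E'
def tri(u1,u2):
    A=[];b=[]
    for n,u in(('scene',u1),('side',u2)):
        o,d=ray(n,*u); d/=np.linalg.norm(d); P=np.eye(3)-np.outer(d,d); A.append(P);b.append(P@o)
    x=np.linalg.lstsq(np.vstack(A),np.hstack(b),rcond=None)[0]; return x
E
python3 - <<'E'
from h import *
from scipy.optimize import least_squares
C=np.array([[-245,58],[-245,-58],[100,58],[100,-58]])/1e3
s=[(196,187.5),(197.5,237.5),(360,174.4),(371.6,223.1)]
d=[(281.2,274.4),(329.8,245),(182.8,180),(225.6,161.5)]
for i in range(4): print(C[i],atz('scene',*s[i],.012).round(4),atz('side',*d[i],.012).round(4),'tri',tri(s[i],d[i]).round(4))
def b2w(p,C):
    c,s_=np.cos(p[2]),np.sin(p[2]); return p[:2]+C@np.array([[c,s_],[-s_,c]])
def f(p,sets): 
    return np.hstack([ (b2w(p,C)-np.array([atz(n,*u,.012)[:2] for u in l])).ravel() for n,l in sets])
for sets in ([('scene',s)],[('side',d)],[('scene',s),('side',d)]):
    r=least_squares(f,[.55,.1,np.pi/2],args=(sets,)); print(r.x.round(4),(r.fun*1e3).round(1))
p=r.x; np.save('board.npy',p)
for nm,u1,u2 in(('knobNear',(305,188.7),(235.6,178)),('knobFar',(337,185.6),(219,163.7))):
    a=atz('scene',*u1,.0625);b=atz('side',*u2,.0625); print(nm,a.round(4),b.round(4),tri(u1,u2).round(4))
    m=(a+b)[:2]/2-p[:2]; m=np.array([[np.cos(p[2]),np.sin(p[2])],[-np.sin(p[2]),np.cos(p[2])]])@m; print(' board',m.round(4),np.hypot(*m),np.degrees(np.arctan2(m[1],m[0])))
# red block top corners
for c in [(284+0,0)]: pass
print('red tail top corners side', [atz('side',240+x/8,205+y/8,.045).round(4) for x,y in((458,213),(402,245),(348,208),(405,172))])
print('red scene', [atz('scene',185+x/8,165+y/8,.045).round(4) for x,y in((225,265),(232,322),(300,315),(297,257))])
E
```

```text
[-0.245  0.058] [ 0.4983 -0.1402  0.012 ] [ 0.4932 -0.1436  0.012 ] tri [ 0.4956 -0.1407  0.0076]
[-0.245 -0.058] [ 0.6114 -0.1403  0.012 ] [ 0.6049 -0.1439  0.012 ] tri [ 0.6089 -0.1407  0.0069]
[0.1   0.058] [0.4967 0.2005 0.012 ] [0.4919 0.1924 0.012 ] tri [0.4946 0.2011 0.0067]
[ 0.1   -0.058] [0.6111 0.1992 0.012 ] [0.605  0.1951 0.012 ] tri [0.6086 0.201  0.0073]
[0.5542 0.1023 1.5727] [-1.6 -2.6  1.3 -2.3 -0.7  1.7  1.   3.2]
[0.5486 0.0975 1.5734] [-2.  -4.   2.3 -3.5 -1.7  4.9  1.3  2.6]
[0.5514 0.0999 1.5731] [-4.3 -5.  -1.5 -4.6 -3.5 -0.7 -1.9  0.8  0.8 -1.6  5.1 -1.1  1.2  7.3
  4.2  4.9]
knobNear [0.5515 0.0717 0.0625] [0.5496 0.0686 0.0625] [0.5509 0.0716 0.0606]
 board [-0.0297  0.0009] 0.02974694920809329 178.2549066022065
knobFar [0.5501 0.134  0.0625] [0.5508 0.1314 0.0625] [0.5508 0.1331 0.0622]
 board [0.0328 0.0009] 0.03277670030044876 1.4923574880563006
red tail top corners side [array([ 0.5577, -0.1074,  0.045 ]), array([ 0.5417, -0.1076,  0.045 ]), array([ 0.5399, -0.0916,  0.045 ]), array([ 0.5571, -0.0904,  0.045 ])]
red scene [array([ 0.5462, -0.105 ,  0.045 ]), array([ 0.5622, -0.1041,  0.045 ]), array([ 0.5618, -0.0878,  0.045 ]), array([ 0.5456, -0.0876,  0.045 ])]
```

```bash
cat >> h.py <<'E'
from scipy.spatial.transform import Rotation as Ro
def tool(): 
    o=ctrl.get_obs(); q=o['eef_rot']; return o['eef_pos'],Ro.from_quat([q[1],q[2],q[3],q[0]]),o
def rel(X,yawdeg=None):
    """units along tool axes to reach X; yawdeg: world yaw of tool y"""
    p,R,o=tool(); M=R.as_matrix(); cur=np.degrees(np.arctan2(M[1,1],M[0,1]))
    print('t',o['time_s'],'pos',p.round(4),'yaw_y',cur.round(2),'tilt z',M[:,2].round(3),'F',o['wrist_force'].round(2),'q',o['q'].round(2))
    print('shift units now-frame',(M.T@(np.array(X)-p)/.03).round(2))
    if yawdeg is not None:
        dy=(yawdeg-cur+180)%360-180; print('turn z units total',(-dy/6).round(2))
        M2=Ro.from_euler('z',dy,degrees=True).as_matrix()@M; print('shift units final-frame',(M2.T@(np.array(X)-p)/.03).round(2))
E
python3 -c "
from h import *
print(tool()[1].as_matrix().round(3))
rel([.52,.06,.2],0)
c=cal('wrist'); p=tool()[0]; print((-c['R'].T@c['t'].ravel()-p).round(3), c['R'].T[:,2].round(3))
"
```

```text
[[ 0.303  0.    -0.953]
 [ 0.953  0.     0.303]
 [ 0.    -1.    -0.   ]]
t 1.6 pos [0.1742 0.548  0.2313] yaw_y 51.09 tilt z [-0.953  0.303 -0.   ] F [0.29 0.67 0.05] q [ 1.06  0.18  1.61 -0.    1.35 -0.21]
shift units now-frame [-12.01   1.04 -15.91]
turn z units total 8.52
shift units final-frame [  4.84   1.04 -19.34]
[-0.077  0.024  0.142] [ 0.302 -0.095 -0.949]
```

View pics/wrist0.png

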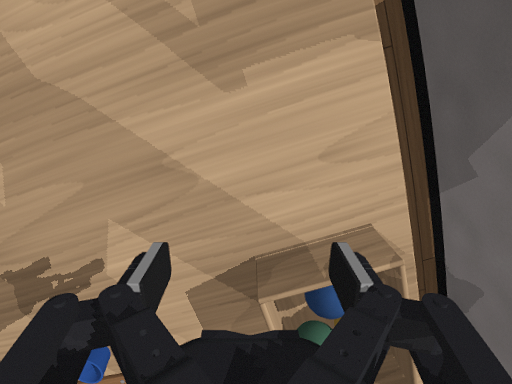

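```bash
cat >> h.py <<'E'
def rel(X,yaw=None):
    p,R,o=tool(); M=R.as_matrix(); cur=np.degrees(np.arctan2(M[1,2],M[0,2]))
    print('t',o['time_s'],'pos',p.round(4),'yaw_z',cur.round(2),'y-ax',M[:,1].round(3),'F',o['wrist_force'].round(2),'q6',o['q'].round(2)[5],'open',round(o['opening'],2))
    print('shift units now-frame',(M.T@(np.array(X)-p)/.03).round(2))
    if yaw is not None:
        dy=(yaw-cur+180)%360-180; print('turn y units total',(-dy/6).round(2))
        M2=Ro.from_euler('z',dy,degrees=True).as_matrix()@M; print('shift units final-frame',(M2.T@(np.array(X)-p)/.03).round(2))
E
python3 -c "
from h import *
rel([.53,.05,.2],180)
"
```

```text
t 1.6 pos [0.1742 0.548  0.2313] yaw_z 162.36 y-ax [ 0.  0. -1.] F [0.29 0.67 0.05] q6 -0.21 open 1.0
shift units now-frame [-12.23   1.04 -16.33]
turn y units total -2.94
shift units final-frame [-16.6    1.04 -11.86]
```

step_arm --pt "0 -0.98 0 0 0 0 0" --pt "0 -0.98 0 0 0 0 0" --pt "0 -0.98 0 0 0 0 0" --pt "0 0 0 -0.9 0.06 -0.7 0" --pt "0 0 0 -0.9 0.06 -0.7 0" --pt "0 0 0 -0.9 0.06 -0.7 0" --pt "0 0 0 -0.9 0.06 -0.7 0" --pt "0 0 0 -0.9 0.06 -0.7 0" --pt "0 0 0 -0.9 0.06 -0.7 0" --pt "0 0 0 -0.9 0.06 -0.7 0"

```text
time_s: 2.6
eef_pos: [0.3219, 0.3579, 0.2188]
eef_rot: [-0.5, 0.5, 0.5, -0.5]
wrist_force: [0.2, 0.6, -0.9]
opening: -0.005
```

```bash
python3 -c "
from h import *
rel([.53,.05,.2],180)
"
```

```text
t 2.6 pos [0.3219 0.3579 0.2188] yaw_z -179.99 y-ax [ 0.  0. -1.] F [ 0.23  0.55 -0.88] q6 -0.98 open -0.0
shift units now-frame [-10.27   0.63  -6.93]
turn y units total 0.0
shift units final-frame [-10.26   0.63  -6.94]
```

step_arm --pt "0 0 0 -1 0.06 -0.7 0" --pt "0 0 0 -1 0.06 -0.7 0" --pt "0 0 0 -1 0.06 -0.7 0" --pt "0 0 0 -1 0.06 -0.7 0" --pt "0 0 0 -1 0.06 -0.7 0" --pt "0 0 0 -1 0.06 -0.7 0" --pt "0 0 0 -1 0.06 -0.7 0" --pt "0 0 0 -1 0.06 -0.7 0" --pt "0 0 0 -1 0.06 -0.7 0" --pt "0 0 0 -1 0.06 -0.7 0"

```text
time_s: 3.6
eef_pos: [0.532, 0.0576, 0.2008]
eef_rot: [-0.5, 0.5, 0.5, -0.5]
wrist_force: [0.6, 0.5, 0.7]
opening: 0.002
```

```bash
python3 -c "
from h import *
rel([.577,.0715,.1],180)
snap('wrist','wrist1.png')
print(proj('wrist',[[.5515,.101,.0325],[.551,.0715,.0625],[.551,.133,.0625],[.551,-.106,.036],[.551,.034,.024]]).round(0))
"
```

```text
t 3.6 pos [0.532  0.0576 0.2008] yaw_z 179.99 y-ax [ 0.  0. -1.] F [0.6  0.49 0.69] q6 -1.68 open 0.0
shift units now-frame [ 0.46  3.36 -1.5 ]
turn y units total -0.0
shift units final-frame [ 0.46  3.36 -1.5 ]
[[291. 184.]
 [267. 192.]
 [325. 192.]
 [114. 185.]
 [234. 181.]]
```

View pics/wrist1.png

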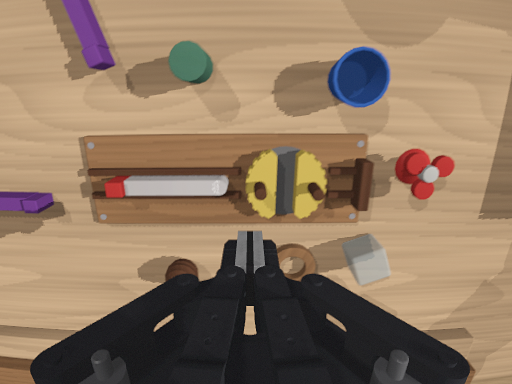

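Run:
```python
from h import *
a=cv2.imread('pics/wrist1.png')
cv2.imwrite('pics/w1a.png',cv2.resize(a[125:230,230:380],(800,560),interpolation=2))
cv2.imwrite('pics/w1b.png',cv2.resize(a[125:230,80:230],(800,560),interpolation=2))
```

```text
(no output)
```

View pics/w1a.png

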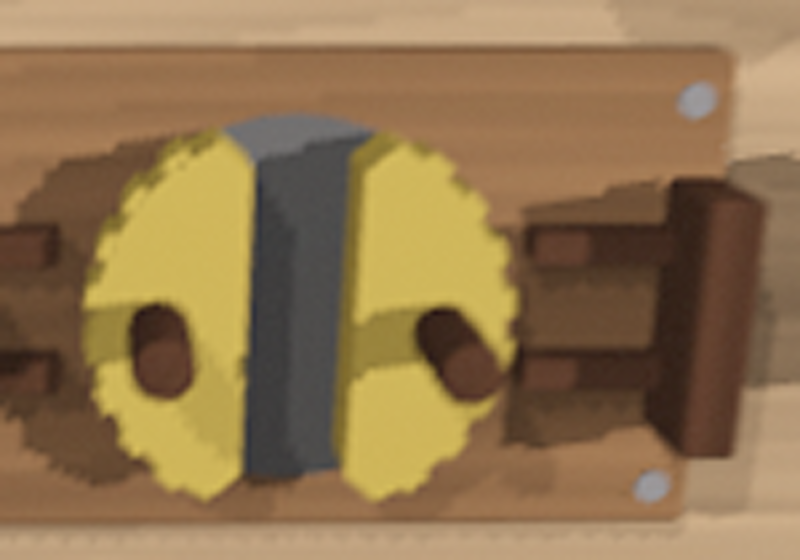

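View pics/w1b.png

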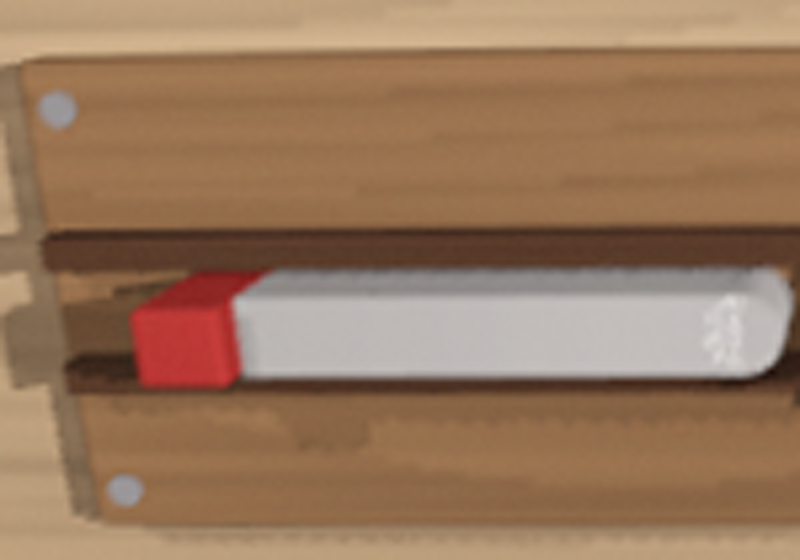

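Run:
```python
from h import *
k=5.3333
A=lambda x,y,z: atz('wrist',230+x/k,125+y/k,z).round(4)
B=lambda x,y,z: atz('wrist',80+x/k,125+y/k,z).round(4)
kn,kf=A(163,367,.0625),A(472,372,.0625)
print('knobs',kn,kf,(kn+kf)/2,'ang',np.degrees(np.arctan2(*(kf-kn)[1::-1])),np.hypot(*(kf-kn)[:2]))
print('board corners',B(22,62,.012),B(85,520,.012),A(730,48,.012),A(680,520,.012))
print('tail top',B(135,312,.045),B(145,385,.045),'nose',B(790,325,.036))
print('stop top front',A(722,185,.038),A(690,455,.038), 'slot edges top: ',A(255,180,.0325),A(245,470,.0325),A(365,160,.0325),A(343,465,.0325))
print('rail near ends front outer?',A(58,375,.022),A(58,230,.022), 'w shut tips px',proj('wrist',tool()[0]))
print('cloud knob', [cloud('wrist')[int(125+y/k),int(230+x/k)].round(4) for x,y in((163,367),(472,372),(190,300))])
```

```text
knobs [0.553  0.0645 0.0625] [0.5543 0.1262 0.0625] [0.55365 0.09535 0.0625 ] ang 88.79297416071105 0.06171369378023001
board corners [ 0.4977 -0.1463  0.012 ] [ 0.6112 -0.1518  0.012 ] [0.4963 0.1916 0.012 ] [0.6113 0.194  0.012 ]
tail top [ 0.5466 -0.111   0.045 ] [ 0.5631 -0.1116  0.045 ] nose [0.5528 0.0281 0.036 ]
stop top front [0.5215 0.1826 0.038 ] [0.5829 0.1832 0.038 ] slot edges top:  [0.5218 0.0847 0.0325] [0.5884 0.0844 0.0325] [0.5175 0.1078 0.0325] [0.5873 0.1065 0.0325]
rail near ends front outer? [0.5694 0.0421 0.022 ] [0.5353 0.0425 0.022 ] w shut tips px [[249.67889542 244.94592573]]
cloud knob [array([0.5524, 0.0639, 0.0617]), array([0.5535, 0.1257, 0.0622]), array([0.5479, 0.0706, 0.0329])]
```

```bash
sed -i "s/^    im,d=ctrl.camera(n); /    c=ctrl.get_calibration(n); im,d=ctrl.camera(n); /; s/^    c=ctrl.get_calibration(n); np.savez/    np.savez/" h.py; sed -n 3,7p h.py
python3 - <<'E'
from h import *
print(tool()[0])
snap('wrist','wrist2.png'); print(tool()[0])
a=cv2.imread('pics/wrist2.png')
cv2.imwrite('pics/w2a.png',cv2.resize(a[125:230,230:380],(800,560),interpolation=2))
W=cloud('wrist')
# top-of-knob points from depth
m=(abs(W[...,2]-.0622)<.004)&(abs(W[...,0]-.55)<.05)&(abs(W[...,1]-.1)<.06)
n,l,s,c=cv2.connectedComponentsWithStats(m.astype(np.uint8))
for i in range(1,n):
    if s[i,4]>15:
        P=W[l==i]; print('knob',s[i,4],c[i].round(1),P.mean(0).round(4),cv2.minEnclosingCircle(P[:,:2].astype(np.float32)))
m=(W[...,2]>.043)&(W[...,2]<.048)&(abs(W[...,0]-.55)<.03)&(abs(W[...,1]+.1)<.03)
P=W[m]; print('red top',len(P),P.min(0),P.max(0))
m=(W[...,2]>.034)&(W[...,2]<.041)&(abs(W[...,0]-.55)<.05)&(abs(W[...,1]-.185)<.02)
P=W[m]; print('stop top',len(P),P.min(0),P.max(0))
E
```

```text
def snap(n,f):
    c=ctrl.get_calibration(n); im,d=ctrl.camera(n); im=np.array(im); cv2.imwrite('pics/'+f,im); np.save('pics/%s_d.npy'%n,d)
    np.savez('pics/%s_c.npz'%n,**{k:np.array(c[k],float) for k in('intrinsics','D','R','t')})
    return im,d
def cal(n): return np.load('pics/%s_c.npz'%n)
[0.53491199 0.05319052 0.20076291]
[0.53332642 0.05548481 0.20064599]
knob 127 [265.5 189.9] [0.549  0.0697 0.0616] ((0.5495812296867371, 0.06986457109451294), 0.00694457208737731)
knob 129 [323.7 190.3] [0.5497 0.1317 0.0615] ((0.5507193803787231, 0.1323324739933014), 0.006811125203967094)
red top 216 [ 0.54261143 -0.10703861  0.04301806] [ 0.5586569  -0.0873232   0.04579816]
stop top 589 [0.51999103 0.18511008 0.03403611] [0.57961294 0.19984711 0.03943995]
```

View pics/w2a.png

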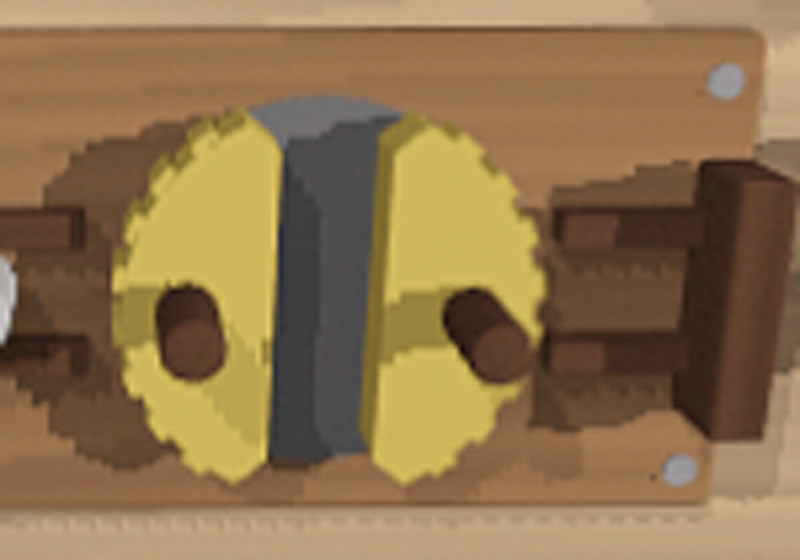

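step_arm --pt "0 0 0 0.12 0.8 -0.36 0" --pt "0 0 0 0.12 0.8 -0.36 0" --pt "0 0 0 0.12 0.8 -0.36 0" --pt "0 0 0 0.12 0.8 -0.36 0" --pt "0 0 0 0 0.7 0 0" --pt "0 0 0 0 0.7 0 0" --pt "0 0 0 0 0.3 0 0" --pt "0 0 0 0 0.1 0 0" --pt "0 0 0 0 0 0 0" --pt "0 0 0 0 0 0 0"

```text
time_s: 4.7
eef_pos: [0.5753, 0.0735, 0.0519]
eef_rot: [-0.499, 0.5, 0.501, -0.5]
wrist_force: [0.4, 0.5, 0.0]
opening: -0.002
```

```bash
python3 -c "
from h import *
rel([.5675,.070,.042],180)
snap('wrist','wrist3.png')
rel([.5675,.070,.042],180)
"
```

```text
t 4.7 pos [0.5753 0.0735 0.0519] yaw_z -179.99 y-ax [ 0.002 -0.    -1.   ] F [0.39 0.48 0.01] q6 -1.65 open -0.0
shift units now-frame [-0.12  0.33  0.26]
turn y units total 0.0
shift units final-frame [-0.12  0.33  0.26]
t 4.75 pos [0.5754 0.0735 0.052 ] yaw_z -179.99 y-ax [ 0.002 -0.    -1.   ] F [ 0.55 -0.32  0.64] q6 -1.65 open -0.0
shift units now-frame [-0.12  0.33  0.26]
turn y units total 0.0
shift units final-frame [-0.12  0.33  0.26]
```

View pics/wrist3.png

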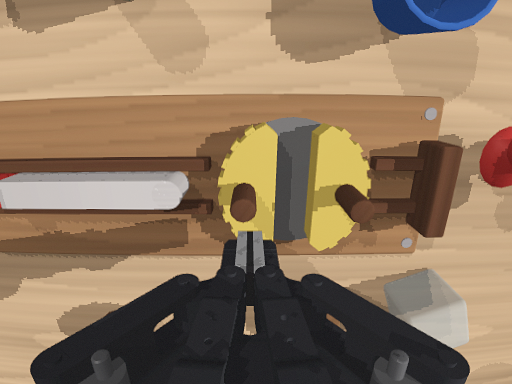

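step_arm --pt "0 0 0 -0.12 0.15 0 0" --pt "0 0 0 0 0.12 0 0" --pt "0 0 0 0 0 0.1 0" --pt "0 0 0 0 0 0.1 0" --pt "0 0 0 0 0 0.06 0" --pt "0 0.5 0 -0.031 0 0.054 0" --pt "0 0.5 0 -0.031 0 0.054 0" --pt "0 0.5 0 -0.031 0 0.054 0" --pt "0 0.5 0 -0.031 0 0.054 0" --pt "0 0.5 0 -0.031 0 0.054 0"

```text
time_s: 5.75
eef_pos: [0.5585, 0.0662, 0.0429]
eef_rot: [-0.561, 0.562, 0.43, -0.429]
wrist_force: [2.1, 0.3, 0.8]
opening: -0.001
```

```bash
cat >> h.py <<'E'
def knobs(f):
    snap('wrist',f); W=cloud('wrist'); 
    m=(abs(W[...,2]-.0615)<.004)&(np.hypot(W[...,0]-.55,W[...,1]-.101)<.05); m[300:]=0
    n,l,s,c=cv2.connectedComponentsWithStats(m.astype(np.uint8))
    for i in range(1,n):
        if s[i,4]>40:
            P=W[l==i]; print('blob',s[i,4],c[i].round(1),P.mean(0).round(4),'ang',np.degrees(np.arctan2(P.mean(0)[1]-.101,P.mean(0)[0]-.55)).round(1))
E
python3 -c "
from h import *
rel([.5675,.070,.042],180)
knobs('wrist4.png')
"
```

```text
t 5.75 pos [0.5585 0.0662 0.0429] yaw_z 164.88 y-ax [ 0.001  0.    -1.   ] F [2.13 0.27 0.76] q6 -1.4 open -0.0
shift units now-frame [ 0.2   0.03 -0.26]
turn y units total -2.52
shift units final-frame [ 0.13  0.03 -0.3 ]
blob 1006 [250.1 236.6] [0.5438 0.0703 0.0615] ang -101.4
blob 596 [372.4 232.5] [0.558  0.1296 0.0613] ang 74.4
```

View pics/wrist4.png

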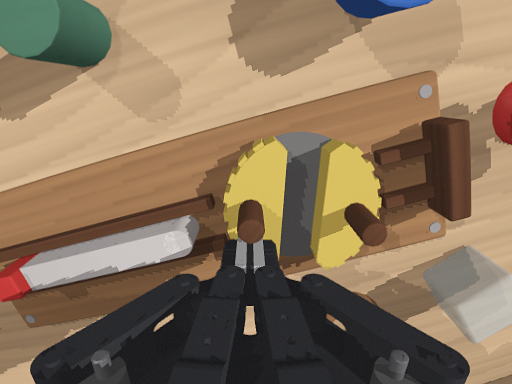

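step_arm --pt "0 0.5 0 -0.031 0 0.054 0" --pt "0 0.5 0 -0.031 0 0.054 0" --pt "0 0.5 0 -0.031 0 0.054 0" --pt "0 0.5 0 -0.031 0 0.054 0" --pt "0 0.5 0 -0.031 0 0.054 0" --pt "0 0.5 0 -0.031 0 0.054 0" --pt "0 0.5 0 -0.031 0 0.054 0" --pt "0 0.5 0 -0.031 0 0.054 0" --pt "0 0.5 0 -0.031 0 0.054 0" --pt "0 0.5 0 -0.031 0 0.054 0"

```text
time_s: 6.8
eef_pos: [0.5401, 0.0656, 0.043]
eef_rot: [-0.653, 0.654, 0.271, -0.27]
wrist_force: [1.8, -0.9, -0.7]
opening: 0.002
```

```bash
python3 -c "
from h import *
rel([.5675,.070,.042],180)
knobs('wrist5.png')
"
```

```text
t 6.8 pos [0.5401 0.0656 0.043 ] yaw_z 134.94 y-ax [ 0.001 -0.    -1.   ] F [ 1.84 -0.93 -0.71] q6 -0.88 open 0.0
shift units now-frame [ 0.75  0.04 -0.54]
turn y units total -7.51
shift units final-frame [ 0.15  0.04 -0.91]
blob 1007 [250.7 236.6] [0.5298 0.0767 0.0615] ang -129.7
blob 609 [374.6 229.3] [0.5708 0.1227 0.0614] ang 46.1
```

View pics/wrist5.png

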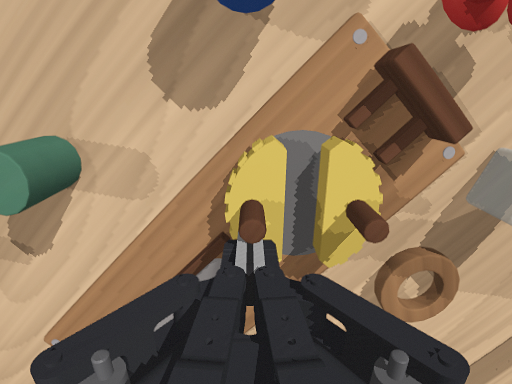

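step_arm --pt "0 0.5 0 -0.031 0 0.054 0" --pt "0 0.5 0 -0.031 0 0.054 0" --pt "0 0.5 0 -0.031 0 0.054 0" --pt "0 0.5 0 -0.031 0 0.054 0" --pt "0 0.5 0 -0.031 0 0.054 0" --pt "0 0.5 0 -0.031 0 0.054 0" --pt "0 0.5 0 -0.031 0 0.054 0" --pt "0 0.5 0 -0.031 0 0.054 0" --pt "0 0.5 0 -0.031 0 0.054 0" --pt "0 0.5 0 -0.031 0 0.054 0"

```text
time_s: 7.85
eef_pos: [0.5239, 0.0743, 0.0429]
eef_rot: [-0.701, 0.701, 0.093, -0.092]
wrist_force: [1.4, -1.4, 0.1]
opening: -0.003
```

step_arm --pt "0 0.5 0 -0.031 0 0.054 0" --pt "0 0.5 0 -0.031 0 0.054 0" --pt "0 0.5 0 -0.031 0 0.054 0" --pt "0 0.5 0 -0.031 0 0.054 0" --pt "0 0 0 0 0 0 0" --pt "0 0 0 0 0 0 0"

```text
time_s: 8.45
eef_pos: [0.5185, 0.0802, 0.0426]
eef_rot: [-0.707, 0.707, 0.019, -0.019]
wrist_force: [-0.5, 0.5, 0.0]
opening: -0.0
```

```bash
python3 -c "
from h import *
rel([.519,.080,.042],90)
knobs('wrist6.png')
"
```

```text
t 8.45 pos [0.5185 0.0802 0.0426] yaw_z 93.15 y-ax [-0. -0. -1.] F [-0.51  0.47  0.02] q6 -0.13 open -0.0
shift units now-frame [ 0.02  0.02 -0.01]
turn y units total 0.52
shift units final-frame [ 0.02  0.02 -0.01]
blob 620 [376.9 225.4] [0.5801 0.1046 0.0613] ang 6.9
blob 1010 [251.7 237.2] [0.5188 0.0952 0.0615] ang -169.5
```

View pics/wrist6.png

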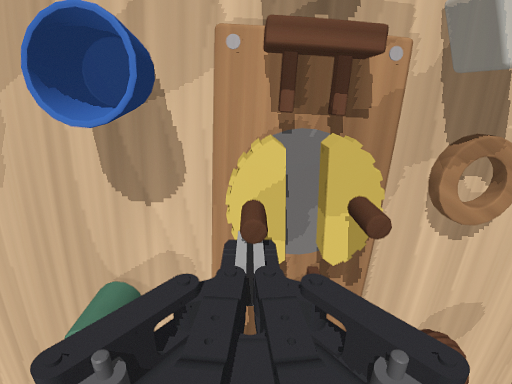

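step_arm --pt "0 0.5 0 -0.031 0 0.054 0" --pt "0 0 0 0 0 0.055 0" --pt "0 0 0 0 0 0 0" --pt "0 0 0 0 0 0 0"

```text
time_s: 8.9
eef_pos: [0.5174, 0.0834, 0.0424]
eef_rot: [0.707, -0.707, -0.0, 0.001]
wrist_force: [-0.6, -0.8, 0.5]
opening: 0.003
```

```bash
python3 -c "
from h import *
rel([.519,.080,.042],90)
knobs('wrist7.png')
"
```

```text
t 8.9 pos [0.5174 0.0834 0.0424] yaw_z 90.08 y-ax [-0.  0. -1.] F [-0.6  -0.75  0.53] q6 -0.07 open 0.0
shift units now-frame [ 0.05  0.01 -0.11]
turn y units total 0.01
shift units final-frame [ 0.05  0.01 -0.11]
blob 1015 [251.8 237.3] [0.5185 0.0985 0.0615] ang -175.5
blob 604 [376.2 230.9] [0.5802 0.1017 0.0613] ang 1.3
```

step_arm --pt "0 0 0 0 0 -0.2 0" --pt "0 0 0 0 0 -0.3 0" --pt "0 0 0 0 -0.8 0 0" --pt "0 0 0 0 -0.9 0 0" --pt "0 0 0 0 -0.9 0 0" --pt "0 0 0 0.22 0 -0.9 0" --pt "0 0 0 0.22 0 -1 0" --pt "0 0 0 0.22 0 -1 0" --pt "0 0 0 0.22 0 -1 0" --pt "0 0 0 0.22 0 -1 0"

```text
time_s: 9.95
eef_pos: [0.5507, -0.0806, 0.1207]
eef_rot: [-0.707, 0.707, 0.0, 0.0]
wrist_force: [-0.6, -0.8, 0.3]
opening: 0.002
```

step_arm --pt "0 0 0 0 0 -1 0" --pt "0 0 0 0 0 -0.7 0" --pt "0 0 0 0 0 0 0" --pt "0 0 0 0 0 0 0"

```text
time_s: 10.35
eef_pos: [0.5503, -0.1302, 0.1204]
eef_rot: [0.707, -0.707, 0.001, -0.0]
wrist_force: [0.8, -0.2, -0.5]
opening: 0.001
```

```bash
python3 -c "
from h import *
rel([.5505,-.131,.030],90)
knobs('wrist8.png')
W=cloud('wrist')
m=(W[...,2]>.041)&(W[...,2]<.049)&(abs(W[...,0]-.55)<.03)&(abs(W[...,1]+.1)<.025)
im=cv2.imread('pics/wrist8.png').astype(int); m&=(im[...,2]>2*im[...,1])
P=W[m]; print('red top',len(P),P.min(0),P.max(0),np.median(P,0))
rel([.5505,-.131,.030],90)
"
```

```text
t 10.35 pos [ 0.5503 -0.1302  0.1204] yaw_z 89.92 y-ax [-0.  0. -1.] F [ 0.82 -0.16 -0.53] q6 -0.44 open 0.0
shift units now-frame [ 0.01  3.01 -0.03]
turn y units total -0.01
shift units final-frame [ 0.01  3.01 -0.03]
red top 509 [ 0.54272782 -0.10680497  0.04101656] [ 0.55970224 -0.08822419  0.04605686] [ 0.55159813 -0.09734003  0.04422194]
t 10.4 pos [ 0.5503 -0.1295  0.1204] yaw_z 89.98 y-ax [-0.     0.001 -1.   ] F [-0.22  0.66 -0.21] q6 -0.44 open -0.0
shift units now-frame [ 0.01  3.01 -0.05]
turn y units total -0.0
shift units final-frame [ 0.01  3.01 -0.05]
```

View pics/wrist8.png

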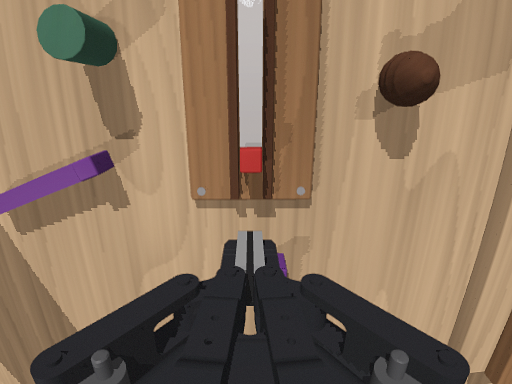

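step_arm --pt "0 0 0 0.02 0.9 0 0" --pt "0 0 0 0 0.9 0 0" --pt "0 0 0 0 0.8 0 0" --pt "0 0 0 0 0.35 0 0" --pt "0 0 0 0 0 0.1 0" --pt "0 0 0 0 0 0.15 0" --pt "0 0 0 0 0 0.2 0" --pt "0 0 0 0 0 0.2 0" --pt "0 0 0 0 0 0.2 0" --pt "0 0 0 0 0 0.2 0"

```text
time_s: 11.4
eef_pos: [0.5518, -0.0979, 0.0329]
eef_rot: [-0.707, 0.707, 0.001, 0.0]
wrist_force: [-0.1, -1.8, 0.3]
opening: 0.002
```

```bash
python3 -c "
from h import *
rel([.551,.035,.031],90)
snap('wrist','wrist9.png')
"
```

```text
t 11.4 pos [ 0.5518 -0.0979  0.0329] yaw_z 90.01 y-ax [ 0.001 -0.001 -1.   ] F [-0.12 -1.84  0.3 ] q6 -0.39 open 0.0
shift units now-frame [-0.03  0.06  4.43]
turn y units total 0.0
shift units final-frame [-0.03  0.06  4.43]
```

View pics/wrist9.png

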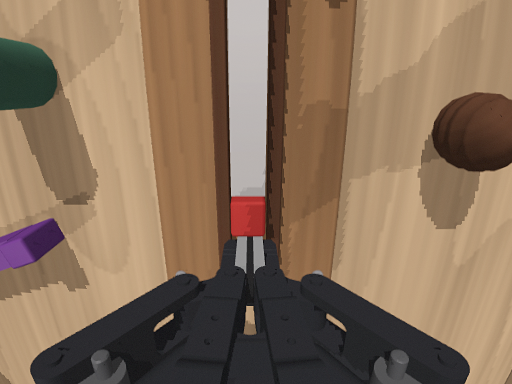

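step_arm --pt "0 0 0 -0.02 0.02 0.2 0" --pt "0 0 0 0 0 0.2 0" --pt "0 0 0 0 0 0.2 0" --pt "0 0 0 0 0 0.2 0" --pt "0 0 0 0 0 0.2 0" --pt "0 0 0 0 0 0.2 0"

```text
time_s: 12.05
eef_pos: [0.5506, -0.0616, 0.0315]
eef_rot: [0.707, -0.707, -0.0, 0.0]
wrist_force: [-0.4, -1.2, 1.1]
opening: 0.001
```

```bash
python3 -c "
from h import *
rel([.551,.035,.031],90)
snap('wrist','wrist10.png')
"
```

```text
t 12.05 pos [ 0.5506 -0.0616  0.0315] yaw_z 90.01 y-ax [-0.  0. -1.] F [-0.44 -1.18  1.1 ] q6 -0.33 open 0.0
shift units now-frame [0.01 0.02 3.22]
turn y units total 0.0
shift units final-frame [0.01 0.02 3.22]
```

View pics/wrist10.png

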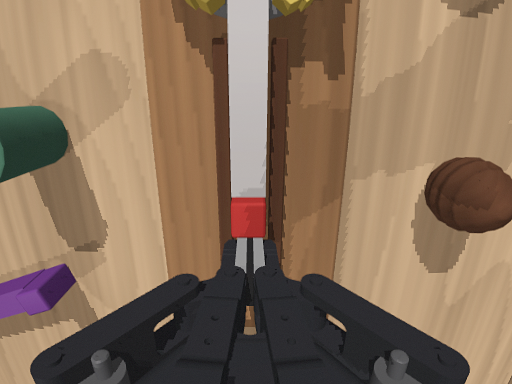

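Bar nose is entering the slot squarely; force is low. Continue.

step_arm --pt "0 0 0 0 0 0.25 0" --pt "0 0 0 0 0 0.25 0" --pt "0 0 0 0 0 0.25 0" --pt "0 0 0 0 0 0.25 0" --pt "0 0 0 0 0 0.25 0" --pt "0 0 0 0 0 0.25 0" --pt "0 0 0 0 0 0.25 0" --pt "0 0 0 0 0 0.25 0" --pt "0 0 0 0 0 0.25 0" --pt "0 0 0 0 0 0.25 0"

```text
time_s: 13.1
eef_pos: [0.5506, 0.0135, 0.0315]
eef_rot: [0.707, -0.707, 0.0, 0.0]
wrist_force: [0.5, -0.4, -0.1]
opening: 0.0
```

step_arm --pt "0 0 0 0 0 0.15 0" --pt "0 0 0 0 0 0.15 0" --pt "0 0 0 0 0 0.1 0" --pt "0 0 0 0 0 0 0"

```text
time_s: 13.5
eef_pos: [0.5506, 0.0253, 0.0315]
eef_rot: [0.707, -0.707, -0.0, 0.0]
wrist_force: [-0.6, -0.3, -0.1]
opening: -0.003
```

```bash
python3 -c "
from h import *
rel([.551,.035,.031],90)
snap('wrist','wrist11.png')
"
```

```text
t 13.5 pos [0.5506 0.0253 0.0315] yaw_z 90.02 y-ax [ 0.  0. -1.] F [-0.65 -0.31 -0.08] q6 -0.17 open -0.0
shift units now-frame [0.01 0.02 0.32]
turn y units total 0.0
shift units final-frame [0.01 0.02 0.32]
```

View pics/wrist11.png

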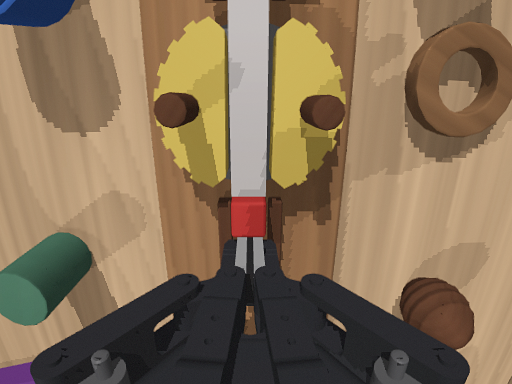

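step_arm --pt "0 0 0 0 0 0.07 0" --pt "0 0 0 0 0 0.07 0" --pt "0 0 0 0 0 0.07 0" --pt "0 0 0 0 0 0.05 0" --pt "0 0 0 0 0 0 0"

```text
time_s: 14.05
eef_pos: [0.5506, 0.0329, 0.0315]
eef_rot: [0.707, -0.707, -0.0, 0.0]
wrist_force: [0.2, -0.2, 0.3]
opening: 0.001
```

step_arm --pt "0 0 0 0 0 0.03 0" --pt "0 0 0 0 0 0.03 0" --pt "0 0 0 0 0 0 0"

```text
time_s: 14.35
eef_pos: [0.5506, 0.0346, 0.0315]
eef_rot: [0.707, -0.707, -0.0, 0.0]
wrist_force: [0.9, -1.3, 0.4]
opening: 0.001
```

step_arm --pt "0 0 0 0 0 0.03 0" --pt "0 0 0 0 0 0 0"

```text
time_s: 14.55
eef_pos: [0.5507, 0.035, 0.0315]
eef_rot: [-0.707, 0.707, 0.0, -0.0]
wrist_force: [-0.3, -3.4, -0.4]
opening: -0.005
```

step_arm --pt "0 0 0 0 0 0.03 0" --pt "0 0 0 0 0 0 0"

```text
time_s: 14.75
eef_pos: [0.5509, 0.0351, 0.0316]
eef_rot: [-0.706, 0.708, 0.0, 0.0]
wrist_force: [-0.4, -6.6, 0.2]
opening: 0.003
```

step_arm --pt "0 0 0 0 0 0.03 0" --pt "0 0 0 0 0 0 0"

```text
time_s: 14.95
eef_pos: [0.5511, 0.0352, 0.0317]
eef_rot: [-0.706, 0.708, 0.0, 0.0]
wrist_force: [0.4, -9.9, 0.0]
opening: -0.002
```

Force climbs (3→7→10 N) with the tip stuck at y = 0.035, exactly the predicted home position. Backing off.

step_arm --pt "0 0 0 0 0 -0.1 0" --pt "0 0 0 0 0 -0.3 0" --pt "0 0 0 0 0 -0.6 0" --pt "0 0 0 0 -0.6 -0.2 0" --pt "0 0 0 0 -0.9 0 0" --pt "0 0 0 0 -1 0 0" --pt "0 0 0 0 -1 0 0" --pt "0 0 0 0 -1 0 0" --pt "0 0 0 0 0 0 0" --pt "0 0 0 0 0 0 0"

```text
time_s: 15.95
eef_pos: [0.5509, 0.0011, 0.167]
eef_rot: [0.707, -0.707, -0.001, -0.0]
wrist_force: [-0.8, -0.5, -0.5]
opening: -0.001
```

```bash
python3 -c "
from h import *
rel([.551,.035,.031],90)
knobs('wrist12.png')
W=cloud('wrist'); im=cv2.imread('pics/wrist12.png').astype(int)
m=(W[...,2]>.041)&(W[...,2]<.049)&(abs(W[...,0]-.55)<.03)&(abs(W[...,1]-.055)<.03)&(im[...,2]>2*im[...,1])
P=W[m]; print('red top',len(P),P.min(0),P.max(0))
k=(W[...,2]>.034)&(W[...,2]<.041)&(abs(W[...,0]-.55)<.04)&(W[...,1]>.175)&(W[...,1]<.21)
P=W[k]; print('top near stop',P.min(0),P.max(0))
a=cv2.imread('pics/wrist12.png'); cv2.imwrite('pics/w12.png',cv2.resize(a[0:230,130:400],(702,598),interpolation=2))
snap('scene','scene12.png'); snap('side','side12.png')
for n,r in(('scene',(100,280,180,430)),('side',(120,300,150,350))):
    b=cv2.imread(f'pics/{n}12.png')[r[0]:r[1],r[2]:r[3]]; cv2.imwrite(f'pics/{n}12c.png',cv2.resize(b,None,fx=3,fy=3,interpolation=2))
"
```

```text
t 15.95 pos [0.5509 0.0011 0.167 ] yaw_z 90.01 y-ax [ 0.001  0.    -1.   ] F [-0.75 -0.5  -0.45] q6 -0.21 open -0.0
shift units now-frame [-0.    4.53  1.13]
turn y units total 0.0
shift units final-frame [-0.    4.53  1.13]
blob 225 [211.7  72.6] [0.5199 0.1014 0.0615] ang 179.2
blob 227 [285.8  74. ] [0.5812 0.1003 0.0615] ang -1.3
red top 426 [0.54132794 0.04644695 0.04110748] [0.55922131 0.06589249 0.04670425]Traceback (most recent call last):
  File "<string>", line 9, in <module>
    P=W[k]; print('top near stop',P.min(0),P.max(0))
                                  ~~~~~^^^
    return umr_minimum(a, axis, None, out, keepdims, initial, where)
ValueError: zero-size array to reduction operation minimum which has no identity
```

```bash
python3 -c "
from h import *
snap('scene','scene12.png'); snap('side','side12.png')
for n,r in(('scene',(100,280,180,430)),('side',(120,300,150,350))):
    b=cv2.imread(f'pics/{n}12.png')[r[0]:r[1],r[2]:r[3]]; cv2.imwrite(f'pics/{n}12c.png',cv2.resize(b,None,fx=3,fy=3,interpolation=2))
"
```

```text
(no output)
```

View pics/scene12c.png

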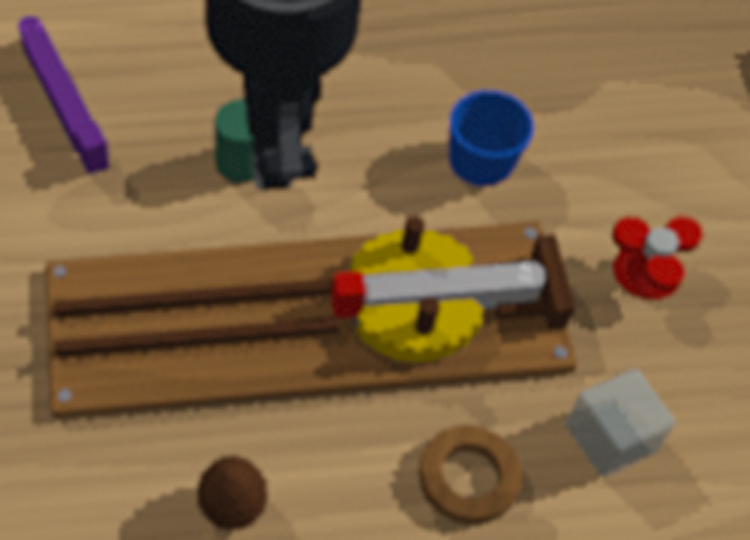

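View pics/side12c.png

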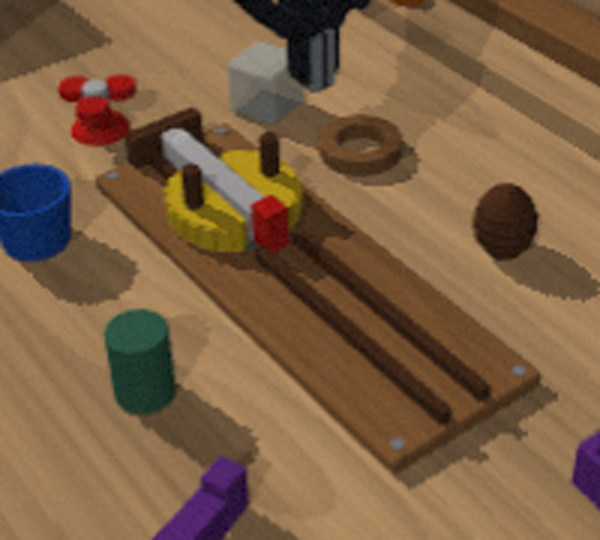

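```bash
python3 -c "
from bench import ctrl
print(ctrl.hand_in(), ctrl.get_obs()['time_s'])"
```

```text
the job is handed in; nothing more can be done
the job is handed in; nothing more can be done
```

The disc is aligned, the bar is home against the stop block, and the job is handed in at about 16 s on the robot's clock.

**What I did:** With the fingers shut, I pushed the near knob about 90° round the axis, clockwise from above. That left the slot about 1° from the track. I then pushed the silver bar by its red tail straight through the slot. It stopped where predicted: the fingertips stayed at y ≈ 0.035 m while the push force rose from 3 to 7 to 10 N. I then backed off and lifted clear.

**Last checks:**
- **Disc:** the knobs measured 179° and −1° about the axis (180° and 0° are exact), about 1° off.
- **Bar:** the red tail's rear face was at y = 0.046 m, which matches the home position. The scene and side pictures show the nose at the stop block and the bar lying flat in the slot.
- **Surroundings:** the other toys look unmoved by eye. The tip was at z = 0.167 m, clear of everything.

**Problems along the way:**
- **First wrist picture:** its measurements were about 6 mm off because the arm was still settling and I read the pose after the picture. I took it again before touching anything.
- **Calibration:** the scene and side cameras differed by about 5 mm, so I used the wrist camera's values.
- **Failed check:** the wrist camera's depth check on the stop block found no points because the block was out of view. I relied on the force and the other two pictures instead.

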